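# Stow the last bail in its tube

## Robot

A 6-joint arm with a two-finger parallel gripper is mounted at the origin on the work surface. World frame = base frame: x ahead of the robot, y to its left, z up, the work surface at z = 0. Lengths are in m, angles in rad, forces in N, time in s.
With the tool pointing down it reaches from about 0.15 to 0.775 m from the base axis. Payload 6.1 kg.
Tool frame: the origin (TCP) lies between the finger pads; the fingertips stand env.tcp_to_tips ahead of it and the grasp point (between the pads) lies 8 mm behind it (env.tcp_to_tips is the distance from the TCP to the fingertips, in m); z points along the fingers, y is the line along which they close (so a half turn about z gives the same grasp; the last joint's range is limited). The gripper opens to 85 mm and grips with 20 to 120 N. Pads are 22 mm wide; open, the fingers measure 114 mm over their backs; the gripper's body (76 mm by 85 mm) begins 54 mm behind the grasp point. The pads swing forward as they close: fully open they stand 13 mm farther back than shut.
Start: joints at [-1.227, 0.126, -0.04, 1.405, 0, 1.571], TCP at [0.177, -0.494, 0.242] pointing down, gripper open.
Joint ranges: [-2.72, 2.72], [-0.95, 1.95], [-1.27, 1.35], [-1.78, 2.02], [-1.46, 1.47], [-3.14, 3.14]. Speed limits (rad/s): [2.39, 2.39, 3.01, 3.14, 3.14, 3.14].

## Interface

Orientations are given as a unit quaternion [w, x, y, z].
In Python, from rig import env gives the robot as it stands.
- The arm moves only by the tool carry_out, never from a script. Its argument "steps" is a list of rows, each a list of 3 entries, a list of its own where there are three numbers: the turn, a rotation vector about the world's x, y, z in units of 2 rad (1.0 is 2 rad), then the shift along the world's x, y, z in units of 0.1 m (1.0 is 0.1 m), then the finger opening in mm, from 0 to 85.4. In form: [[[ax, ay, az], [tx, ty, tz], grip], ...]. A call has 1 to 5 rows; each row is the pose to reach, as a shift and turn from the pose commanded when the call began; what a row does not reach only later rows make up. A row lasts 1/12 s, in which the tool goes at most 41.7 mm and 7.16 degrees, less where a joint would pass 70% of its speed; a pose out of reach is approached as far as the arm can. A call with a number of a shift or a turn outside -1 to 1 is refused whole. A call with a gripper value outside its range is refused whole. The fingers move at their own pace and stop on an object; "force" is the grip in N (left out, the last holds). Time passes only in rows, so rows that repeat a pose let the fingers close. It gives the time, the measured TCP pose, the force, the opening and the grip force at its end, in the units of the state.
- env.read_state(): the state, without advancing time (a new reading comes with each control period).
- env.grab_frame(name): name is "scene" or "top" or "wrist"; returns (picture, depth): 420x560x3 uint8, blue, green, red; 420x560 float32, m along the optical axis (not along the pixel's ray), 0 where there is no reading.
- env.get_calibration(name): a dict with "fx", "fy", "cx", "cy" (pixels), "view" (4x4, takes a point from world to camera coordinates); the wrist camera has in their place "tool_from_camera" (4x4, takes a point from camera to tool coordinates, whose origin is the TCP and whose axes are the flange's). Camera axes: x right, y down, z forward; pixel columns grow to the right and rows downward; lengths in m; the calibration is good to about 2 mm. A picture is of the moment at which its call begins: read the wrist's pose just before it. get_calibration takes no time and is no camera call.
- env.hand_in(): hands the job in; it is judged then, once.
Trained networks look in the newest picture that a camera, given by its name, has taken for a name from the list of things; names that differ only in an ending like _2 or _b are one class to them, and where a whole thing is asked for, a point or a joint stands for the part that bears it (a point fixed in the world has none). Each returns a list of dicts, best first, with "confidence" (0 to 1); they miss things now and then, are a little off and sometimes report something else, mostly with a low value. They report only what shows in the picture. A call takes as long as a camera call.
- env.boxes_of(camera, name): "extent" ([left, top, right, bottom] in pixels, round what is visible of it).
- env.mark_of(camera, name): "centre" ([column, row] in pixels: a listed point, or the origin of a listed thing).
The state is a dict: "clock": time; "q": joint angles; "qd": joint speeds; "effort": joint torques, N m; "tool_pos": TCP position; "tool_rot": TCP orientation; "force": force on the tool from outside, world axes, zero at the start; "torque": the same for the moment, N m; "gripper_width": finger opening in m; "gripper_force": force on a finger pad.
Only numpy, scipy, OpenCV 4.12 (cv2) and the standard library are available. Lean on these libraries where they do the work, as an engineer would, in place of code of your own. Each camera call takes 0.05 s, during which the arm holds its last target. There are 200 camera calls.

## Task

One rosewood bail is still lying loose on the tray: put it away in the empty one of the four steel tubes in the clear bin, long spigot down, and push it firmly down until it is fully home, level with its neighbours. The bin's cells are too narrow for a tilted hand, so stand the bail in the wooden drying block and take it again from above if you need to; leave the stored bails, the balls, the wrench and the tin where they are.

Things in the scene. Friction and masses are not known exactly. Their poses are not given: they have to be found in the camera images.
- bail: The loose rosewood bail, a turned rod 110 mm long, about 30 g: barrel 54 mm long, 14 mm thick; at its ends a long (35 mm) and a short (21 mm) spigot, 9 mm thick; shoulders tapered. Origin on its axis, mid barrel; +x runs along the rod to the long spigot (tip at +62 mm; short tip at -48 mm). Starts lying on the tray floor, axis 7 mm above it; the block and the bin stand on the same floor.
- bail_foot (a point): Tip of the loose bail's long spigot, on its axis.
- block: Low wooden drying block, 60 x 60 mm and 52 mm high, fixed on the tray, with one wide bore (17 mm across, 45 mm deep) in the middle of its top. A bail stood in it on its long spigot stands loosely, leaning up to about 6 degrees, with 44 mm of its barrel above the block. Origin in the centre of its underside.
- bin: Clear divided bin fixed on the tray, 118 mm (its x) by 244 mm (its y), 135 mm high. Four cells in a row along y, 60 mm apart, each 110 mm (x) by 56 mm (y) inside, a steel tube in the middle of each. Walls and dividers, 4 mm thick, rise 62 mm above the tube mouths: only a gripper pointing straight down fits, best closing along the bin's x. Origin centre of underside.
- mouth_a (a point): Centre of the mouth of one of four like steel tubes, in any order, one empty; z up, 73 mm above the bin's underside. Rim 29 mm outside; bore 16 mm, flared to about 22 mm in the top 7 mm. Inside, a stiff plunger: in the empty tube 47 mm below the mouth; about 4 N pushes it down 12 mm to its stop, where it stays. A bail fully home has its foot 59 mm below the mouth, 51 mm (30 mm barrel) above.
- mouth_b (a point): Centre of the mouth of one of four like steel tubes, in any order, one empty; z up, 73 mm above the bin's underside. Rim 29 mm outside; bore 16 mm, flared to about 22 mm in the top 7 mm. Inside, a stiff plunger: in the empty tube 47 mm below the mouth; about 4 N pushes it down 12 mm to its stop, where it stays. A bail fully home has its foot 59 mm below the mouth, 51 mm (30 mm barrel) above.
- mouth_c (a point): Centre of the mouth of one of four like steel tubes, in any order, one empty; z up, 73 mm above the bin's underside. Rim 29 mm outside; bore 16 mm, flared to about 22 mm in the top 7 mm. Inside, a stiff plunger: in the empty tube 47 mm below the mouth; about 4 N pushes it down 12 mm to its stop, where it stays. A bail fully home has its foot 59 mm below the mouth, 51 mm (30 mm barrel) above.
- mouth_d (a point): Centre of the mouth of one of four like steel tubes, in any order, one empty; z up, 73 mm above the bin's underside. Rim 29 mm outside; bore 16 mm, flared to about 22 mm in the top 7 mm. Inside, a stiff plunger: in the empty tube 47 mm below the mouth; about 4 N pushes it down 12 mm to its stop, where it stays. A bail fully home has its foot 59 mm below the mouth, 51 mm (30 mm barrel) above.
- stored_a: A bail already fully home in one of the tubes, same shape as the loose one, long spigot down. Origin on its axis in the middle of the barrel, 3 mm above its tube's mouth; z up. To be left alone.
- stored_b: A bail already fully home in one of the tubes, same shape as the loose one, long spigot down. Origin on its axis in the middle of the barrel, 3 mm above its tube's mouth; z up. To be left alone.
- stored_d: A bail already fully home in one of the tubes, same shape as the loose one, long spigot down. Origin on its axis in the middle of the barrel, 3 mm above its tube's mouth; z up. To be left alone.
- ball_1_center (a point): Centre of a cricket ball, 72 mm across, on a small rubber ring. Bystander.
- ball_2_center (a point): Centre of a cricket ball, 72 mm across, on a small rubber ring. Bystander.
- wrench: Black plastic T-shaped spike wrench lying flat, 85 mm wide, 72 mm long, 18 mm high. Bystander.
- tin: Round stainless tin with its lid on, 70 mm across, 46 mm high; origin in the centre of its underside. Bystander.

How it is judged:
At the end, for the whole second after the job is handed in: The loose bail stands in a tube, long spigot down: its foot at least 56 mm below the mouth (3 mm short of fully home at most) and its foot and the middle of its barrel within 8 mm of the mouth's axis; it is at rest, and the stored bails are within 12 mm of where they were (((horizontal distance between each of bail_foot, bail and mouth_a below 0.008 m and z of bail_foot in the frame of mouth_a below -0.056 m) or (horizontal distance between each of bail_foot, bail and mouth_b below 0.008 m and z of bail_foot in the frame of mouth_b below -0.056 m) or (horizontal distance between each of bail_foot, bail and mouth_c below 0.008 m and z of bail_foot in the frame of mouth_c below -0.056 m) or (horizontal distance between each of bail_foot, bail and mouth_d below 0.008 m and z of bail_foot in the frame of mouth_d below -0.056 m)) and linear speed of bail below 0.02 m/s and distance of each of stored_a, stored_b, stored_d from where it was at the start of the episode below 0.012 m); the robot touches nothing.
It fails at once if a stored bail is pulled or knocked more than 25 mm from its place (distance of any of stored_a, stored_b, stored_d from where it was at the start of the episode above 0.025 m).
It fails at once if a ball, the wrench or the tin is moved more than 30 mm (distance of any of ball_1_center, ball_2_center, wrench, tin from where it was at the start of the episode above 0.03 m).
It also fails if it takes over 67 s, if anything falls off the work surface, if the arm or the gripper's body presses on something with over 40 N, if the wrist force passes 120 N, or if a joint passes its speed limit or range.

## Working session

There is one attempt and no reset: what is moved stays moved. The work goes in short steps, Python scripts to look and compute and a tool call to move; the robot and the scene stay as the last step left them, time stands still between calls to the robot, and variables do not carry over. Pictures are saved under pics/ and viewed, at most 12 in all, crops included, and the job is handed in when it is done.

Besides the shell and the picture viewer there is one more tool, called by a JSON object that holds its "api" and its "payload". carry_out: Moves the arm, as the interface text tells. Its arguments: {"type":"object","properties":{"steps":{"type":"array","items":{"type":"array"}},"force":{"type":"number"}},"required":["steps"]}

```bash
mkdir -p pics
cat > h.py <<'E'
import numpy as np, cv2
from rig import env
from scipy.spatial.transform import Rotation as R
def world(cam,u,v,d,st=None):
    c=env.get_calibration(cam)
    return None
def dep(D,u,v,r=1):
    p=D[int(v)-r:int(v)+r+1,int(u)-r:int(u)+r+1]; p=p[p>0]
    return float(np.median(p)) if p.size else 0
def toW(cam,pc,st=None):
    c=env.get_calibration(cam)
    if 'view' in c: T=np.linalg.inv(np.array(c['view']))
    else:
        T=np.eye(4);q=np.array(st['tool_rot']);T[:3,:3]=R.from_quat(q[[1,2,3,0]]).as_matrix();T[:3,3]=st['tool_pos'];T=T@np.array(c['tool_from_camera'])
    pc=np.atleast_2d(pc); return pc@T[:3,:3].T+T[:3,3]
def pix(cam,u,v,d,st=None):
    c=env.get_calibration(cam)
    return toW(cam,[(u-c['cx'])/c['fx']*d,(v-c['cy'])/c['fy']*d,d],st)[0]
def ray_z(cam,u,v,z,st=None):
    a=pix(cam,u,v,0.0,st);b=pix(cam,u,v,1.0,st); t=(z-a[2])/(b[2]-a[2]); return a+t*(b-a)
E
python3 - <<'E'
from h import *
np.set_printoptions(precision=4,suppress=True)
st=env.read_state();print(st['tool_pos'],st['tool_rot'],env.tcp_to_tips)
for cam in ['scene','top']:
    I,D=env.grab_frame(cam);cv2.imwrite(f'pics/{cam}0.png',I)
    for n in ['bail','bail_foot','block','bin','mouth_a','stored_a','ball_1_center','wrench','tin']:
        for m in env.mark_of(cam,n)[:5]:
            u,v=m['centre'];print(cam,n,round(m['confidence'],2),np.round([u,v],1),pix(cam,u,v,dep(D,u,v)))
E
```

```text
[ 0.1768 -0.4939  0.2415] [-0.0008  0.9853  0.1711 -0.0002] 0.011
scene bail 0.65 [398.4 267.2] [0.5492 0.2915 0.0892]
scene bail 0.59 [181.5 157.2] [ 0.538  -0.2699  0.0248]
scene bail_foot 0.55 [203.  166.7] [ 0.5235 -0.2143  0.0135]
scene bail_foot 0.33 [370.5 249. ] [0.5425 0.2343 0.0861]
scene block 0.8 [246.6 204.6] [ 0.5784 -0.0287  0.0574]
scene bin 0.57 [375.5 278. ] [0.6014 0.2708 0.1055]
scene bin 0.16 [167.2 233.2] [ 0.7348 -0.0929  0.0794]
scene mouth_a 0.66 [341.5 229.8] [0.5303 0.1679 0.0767]
scene mouth_a 0.51 [428.1 287.2] [0.5535 0.3482 0.0872]
scene mouth_a 0.46 [396.9 265.5] [0.5508 0.2882 0.0939]
scene mouth_a 0.41 [369.  249.1] [0.5445 0.2323 0.0865]
scene stored_a 0.73 [367.6 244.8] [0.547  0.2281 0.0999]
scene stored_a 0.67 [428.  282.3] [0.5527 0.344  0.0987]
scene stored_a 0.55 [397.8 266.8] [0.5513 0.2905 0.0925]
scene ball_1_center 0.8 [169.7 233. ] [ 0.7317 -0.0894  0.0795]
scene ball_1_center 0.71 [428.6 281.5] [0.5524 0.3441 0.1011]
scene ball_1_center 0.25 [244.7 203.8] [ 0.5805 -0.0318  0.0598]
scene wrench 0.79 [249.5 305.8] [0.7376 0.1058 0.0214]
scene tin 0.97 [300.2 340.6] [0.7464 0.2216 0.0571]
scene tin 0.65 [373.4 276. ] [0.6015 0.2665 0.1078]
top bail 0.71 [421.8 243. ] [ 0.53   -0.2788  0.0216]
top bail_foot 0.77 [394.5 241.6] [ 0.5347 -0.2175  0.0117]
top block 0.98 [328.4 229.8] [ 0.5625 -0.0607  0.02  ]
top bin 0.67 [195.6 240.8] [0.5357 0.2532 0.0333]
top mouth_a 0.64 [199.4 233.7] [0.5388 0.2228 0.1345]
top mouth_a 0.63 [176.7 235.4] [0.5399 0.2806 0.1002]
top mouth_a 0.55 [149. 235.] [0.5417 0.3441 0.0954]
top mouth_a 0.54 [231.3 238.6] [0.5401 0.1682 0.0377]
top stored_a 0.64 [149.8 234.2] [0.5425 0.3402 0.1021]
top stored_a 0.5 [203.9 235.7] [0.5373 0.2174 0.1132]
top ball_1_center 0.57 [344.1 160.5] [ 0.7145 -0.0951  0.082 ]
top wrench 0.89 [261.  161.8] [0.7309 0.1011 0.0238]
top tin 0.73 [213.8 165.1] [0.7128 0.2104 0.0593]
```

View pics/scene0.png

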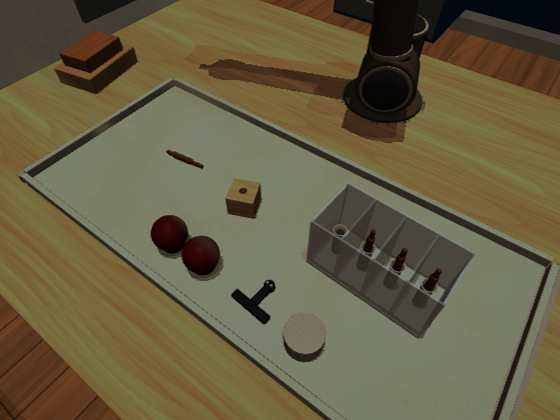

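View pics/top0.png

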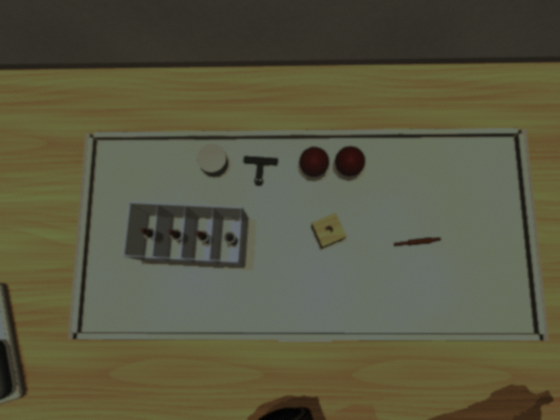

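The scene picture shows the loose bail at about (184,158) with its foot at (203,166), the block at (246,204), and the empty tube at (340,230), the cell nearest the block. The top picture agrees: bail at (420,241), empty tube at (231,239). I'm moving above the bail.

{"api": "carry_out", "payload": {"steps": [[[0,0,0.144],[0.9,0.55,0],85],[[0,0,0.144],[0.9,0.55,0],85],[[0,0,0.144],[0.9,0.55,0],85]], "force": 60}}

```text
clock: 1.25
tool_pos: [0.2688, -0.4378, 0.2423]
tool_rot: [-0.0, 0.95, 0.313, 0.001]
force: [-0.2, -0.1, -0.6]
gripper_width: 0.085
gripper_force: 0.0
```

{"api": "carry_out", "payload": {"steps": [[[0,0,0.144],[0.9,0.55,0],85],[[0,0,0.144],[0.9,0.55,0],85],[[0,0,0.144],[0.9,0.55,0],85]]}}

```text
clock: 1.5
tool_pos: [0.3596, -0.3823, 0.2423]
tool_rot: [0.0, 0.894, 0.447, 0.001]
force: [1.0, -0.3, -0.3]
gripper_width: 0.0851
gripper_force: 0.0
```

{"api": "carry_out", "payload": {"steps": [[[0,0,0.144],[0.9,0.55,0],85],[[0,0,0.144],[0.9,0.55,0],85],[[0,0,0.144],[0.9,0.55,0],85]]}}

```text
clock: 1.75
tool_pos: [0.4498, -0.3271, 0.2421]
tool_rot: [0.0, 0.821, 0.571, 0.001]
force: [-0.3, -0.4, -0.6]
gripper_width: 0.0847
gripper_force: 0.0
```

{"api": "carry_out", "payload": {"steps": [[[0,0,0.144],[0.8,0.55,0],85],[[0,0,0.144],[0.8,0.55,0],85],[[0,0,0.144],[0.8,0.55,0],85],[[0,0,0.144],[0.8,0.55,0],85],[[0,0,0.144],[0.8,0.55,0],85]]}}

```text
clock: 2.17
tool_pos: [0.5272, -0.2738, 0.2418]
tool_rot: [-0.0, 0.733, 0.68, -0.0]
force: [-0.1, -0.2, 0.3]
gripper_width: 0.0848
gripper_force: 0.0
```

```bash
cat >> h.py <<'E'
def axis_fit(cam,mask,z,st=None):
    v,u=np.nonzero(mask); P=np.array([ray_z(cam,a,b,z,st)[:2] for a,b in zip(u,v)])
    m=P.mean(0); w,V=np.linalg.eigh(np.cov((P-m).T)); d=V[:,1]; t=(P-m)@d; return m,d,t.min(),t.max(),P
def redmask(I):
    f=I.astype(int); b,g,r=f[...,0],f[...,1],f[...,2]; return (r>1.6*g)&(r>1.6*b)&(r>35)
E
python3 - <<'E'
from h import *
np.set_printoptions(precision=4,suppress=True)
st=env.read_state();print(st['tool_pos'],st['tool_rot'],st['q'])
I,D=env.grab_frame('wrist');cv2.imwrite('pics/w1.png',I)
for n in ['bail','bail_foot','block']:
    for m in env.mark_of('wrist',n)[:3]:
        u,v=m['centre'];print(n,round(m['confidence'],2),np.round([u,v],1),pix('wrist',u,v,dep(D,u,v),st))
print([(x['confidence'],x['extent']) for x in env.boxes_of('wrist','bail')])
T,TD=env.grab_frame('top'); 
for n in ['block','mouth_a']:
    print(n,[(round(x['confidence'],2),np.round(x['extent'])) for x in env.boxes_of('top',n)])
for u,v in [(360,280),(290,250),(440,200),(400,260),(322,232),(335,240)]: print((u,v),pix('top',u,v,dep(TD,u,v,2)))
print(np.linalg.inv(np.array(env.get_calibration('top')['view']))[:3,3])
for u,v in [(100,100),(450,100),(450,350),(100,350)]: print((u,v),pix('wrist',u,v,dep(D,u,v,2),st))
E
```

```text
[ 0.5272 -0.2738  0.2418] [-0.0004  0.7329  0.6803 -0.0004] [-0.4787  0.2599  0.1232  1.4351 -0.0005  1.1665]
bail 0.76 [287.2 173.3] [ 0.5334 -0.2724  0.0259]
bail_foot 0.92 [278.9 104.5] [ 0.5301 -0.2093  0.0122]
[(0.7, [271.3, 108.9, 302.6, 219.2])]
block [(0.95, array([315., 213., 347., 246.]))]
mouth_a [(0.73, array([124., 198., 245., 269.])), (0.49, array([223., 234., 235., 241.]))]
(360, 280) [ 0.4445 -0.1326  0.0132]
(290, 250) [0.5153 0.0309 0.0138]
(440, 200) [ 0.6348 -0.3309  0.0128]
(400, 260) [ 0.491  -0.2281  0.0126]
(322, 232) [ 0.5509 -0.0425  0.0658]
(335, 240) [ 0.5328 -0.0718  0.0633]
[0.4122 0.0213 1.0651]
(100, 100) [ 0.3636 -0.1929  0.0117]
(450, 100) [ 0.6898 -0.2172  0.0118]
(450, 350) [ 0.5734 -0.2654  0.2903]
(100, 350) [ 0.4802 -0.2581  0.2908]
```

View pics/w1.png

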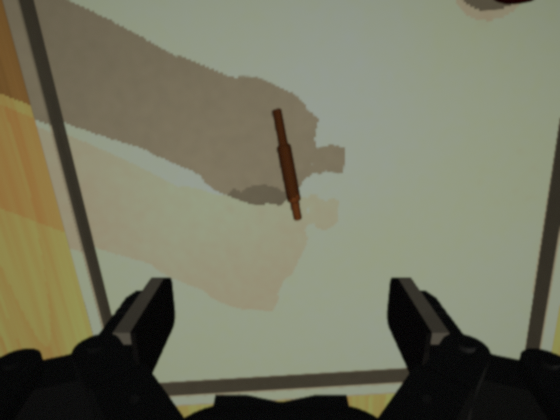

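The wrist picture shows the bail clearly, with the long spigot's tip at (278,110), the barrel from (284,145) to (293,198), and the short tip at (297,219). Now I'll fit its axis and the block.

Run:
```python
from h import *
np.set_printoptions(precision=4,suppress=True)
st=env.read_state()
I,D=env.grab_frame('wrist')
M=redmask(I);m=np.zeros_like(M);m[100:228,262:312]=1;M&=m
c,d,a,b,P=axis_fit('wrist',M,0.019,st)
if d[1]<0:d=-d;a,b=-b,-a
print(M.sum(),c,d,np.degrees(np.arctan2(d[1],d[0])),a,b,'ends',c+a*d,c+b*d,'foot->origin',c+b*d-.062*d, c+a*d+.048*d)
q=np.array(st['tool_rot']);Rm=R.from_quat(q[[1,2,3,0]]).as_matrix();print('tool y',Rm[:,1],np.degrees(np.arctan2(Rm[1,1],Rm[0,1])))
T,TD=env.grab_frame('top')
P=[]
for v in range(205,255):
    for u in range(305,355):
        if TD[v,u]>0:
            p=pix('top',u,v,TD[v,u])
            if .055<p[2]<.075:P.append(p)
P=np.array(P);print(len(P),np.median(P[:,2]),cv2.minAreaRect((P[:,:2]*1000).astype(np.float32)))
```

```text
Traceback (most recent call last):
  File "h.py", line 22, in axis_fit
    v,u=np.nonzero(mask); P=np.array([ray_z(cam,a,b,z,st)[:2] for a,b in zip(u,v)])
                                      ~~~~~^^^^^^^^^^^^^^
  File "h.py", line 20, in ray_z
    a=pix(cam,u,v,0.0,st);b=pix(cam,u,v,1.0,st); t=(z-a[2])/(b[2]-a[2]); return a+t*(b-a)
  File "h.py", line 18, in pix
    return toW(cam,[(u-c['cx'])/c['fx']*d,(v-c['cy'])/c['fy']*d,d],st)[0]
           ~~~^^^^^^^^^^^^^^^^^^^^^^^^^^^^^^^^^^^^^^^^^^^^^^^^^^^^^^^^
  File "h.py", line 11, in toW
    c=env.get_calibration(cam)
ValueError: time passes only in moves, steps and waits
```

```bash
sed -i '/^def world/,/return None/d; s/env.get_calibration(cam)/cal(cam)/' h.py; sed -i '3a import functools\n@functools.lru_cache\ndef cal(cam): return env.get_calibration(cam)' h.py
cat > m1.py <<'E'
from h import *
np.set_printoptions(precision=4,suppress=True)
st=env.read_state()
I,D=env.grab_frame('wrist')
M=redmask(I);m=np.zeros_like(M);m[100:228,262:312]=1;M&=m
c,d,a,b,P=axis_fit('wrist',M,0.019,st)
if d[1]<0:d=-d;a,b=-b,-a
print(M.sum(),c,d,np.degrees(np.arctan2(d[1],d[0])),a,b,'ends',c+a*d,c+b*d,'foot->origin',c+b*d-.062*d, c+a*d+.048*d)
q=np.array(st['tool_rot']);Rm=R.from_quat(q[[1,2,3,0]]).as_matrix();print('tool y',Rm[:,1],np.degrees(np.arctan2(Rm[1,1],Rm[0,1])))
T,TD=env.grab_frame('top')
P=[]
for v in range(205,255):
    for u in range(305,355):
        if TD[v,u]>0:
            p=pix('top',u,v,TD[v,u])
            if .055<p[2]<.075:P.append(p)
P=np.array(P);print(len(P),np.median(P[:,2]),cv2.minAreaRect((P[:,:2]*1000).astype(np.float32)))
E
python3 m1.py
```

```text
920 [ 0.534  -0.2666] [-0.1214  0.9926] 96.97283861773631 -0.05397657879002587 0.053038436915037165 ends [ 0.5405 -0.3202] [ 0.5275 -0.2139] foot->origin [ 0.535  -0.2755] [ 0.5347 -0.2725]
tool y [ 0.9971 -0.0762  0.0003] -4.3705780619015515
666 0.06489969729037115 ((557.9850463867188, -58.7779655456543), (60.14125442504883, 60.338260650634766), 23.062734603881836)
```

{"api": "carry_out", "payload": {"steps": [[[0,0,0.099],[0.1,-0.16,-0.9],45],[[0,0,0.099],[0.1,-0.16,-0.9],45],[[0,0,0.099],[0.1,-0.16,-0.9],45],[[0,0,0.099],[0.1,-0.16,-0.9],45]]}}

```text
clock: 3.05
tool_pos: [0.535, -0.2895, 0.1489]
tool_rot: [-0.003, 0.663, 0.748, -0.001]
force: [-0.8, -0.9, 0.7]
gripper_width: 0.0451
gripper_force: 0.0
```

{"api": "carry_out", "payload": {"steps": [[[0.087,0.011,0],[0,0,-0.7],45],[[0.087,0.011,0],[0,0,-0.7],45],[[0.087,0.011,0],[0,0,-0.7],45],[[0.087,0.011,0],[0,0,-0.7],45],[[0.087,0.011,0],[0,0,-0.7],45]]}}

```text
clock: 3.47
tool_pos: [0.5381, -0.2907, 0.0853]
tool_rot: [-0.064, 0.66, 0.746, 0.058]
force: [0.3, 0.7, -0.6]
gripper_width: 0.0451
gripper_force: 0.0
```

Run:
```python
from h import *
np.set_printoptions(precision=4,suppress=True)
st=env.read_state();print(st['tool_pos'],st['tool_rot'],st['q'])
I,D=env.grab_frame('wrist');cv2.imwrite('pics/w2.png',I)
for n in ['bail','bail_foot']:
    for m in env.mark_of('wrist',n)[:2]:
        u,v=m['centre'];print(n,round(m['confidence'],2),np.round([u,v],1),ray_z('wrist',u,v,.019,st))
M=redmask(I);n,l,s,_=cv2.connectedComponentsWithStats(M.astype(np.uint8));k=1+np.argmax(s[1:,4]);print(s[k])
c,d,a,b,P=axis_fit('wrist',l==k,0.019,st);print(c,d,a,b)
q=np.array(st['tool_rot']);Rm=R.from_quat(q[[1,2,3,0]]).as_matrix();print(Rm)
```

```text
[ 0.5381 -0.2907  0.0853] [-0.0638  0.66    0.7463  0.0577] [-0.5579  0.4135 -0.0198  1.245   0.1348  0.8831]
bail 0.89 [276.2 224.8] [ 0.5337 -0.2752  0.019 ]
bail_foot 0.62 [281.1 111.8] [ 0.5288 -0.2123  0.019 ]
[ 269  113   21  191 3053]
[ 0.5341 -0.2679] [-0.1215  0.9926] -0.05406499580002872 0.05518956591061173
[[-0.1206  0.9925 -0.0191]
 [ 0.9778  0.1221  0.1704]
 [ 0.1714  0.0019 -0.9852]]
```

View pics/w2.png

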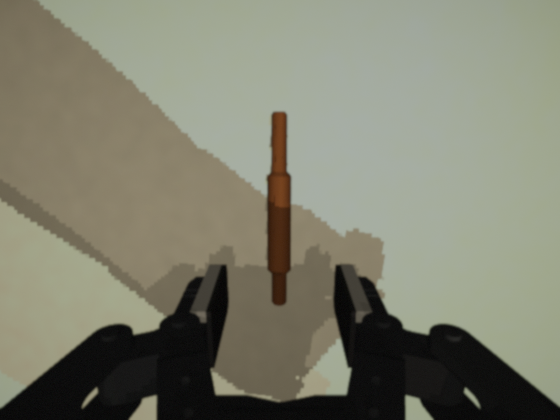

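The bail lies straight between the fingers, with its barrel at (279,173)–(279,272). I'm going down.

{"api": "carry_out", "payload": {"steps": [[[0,0,0],[-0.01,0,-0.3],40],[[0,0,0],[-0.01,0,-0.45],40],[[0,0,0],[-0.01,0,-0.55],40],[[0,0,0],[-0.01,0,-0.55],40],[[0,0,0],[-0.01,0,-0.55],40]]}}

```text
clock: 4.03
tool_pos: [0.5362, -0.2901, 0.0283]
tool_rot: [-0.065, 0.66, 0.747, 0.058]
force: [-0.0, 0.1, 1.0]
gripper_width: 0.0399
gripper_force: 0.0
```

{"api": "carry_out", "payload": {"steps": [[[0,0,0],[0,0,0],5],[[0,0,0],[0,0,0],5],[[0,0,0],[0,0,0],5],[[0,0,0],[0,0,0],5],[[0,0,0],[0,0,0],5]], "force": 60}}

```text
clock: 4.45
tool_pos: [0.5368, -0.2908, 0.029]
tool_rot: [-0.065, 0.66, 0.746, 0.058]
force: [-1.4, -0.1, 6.3]
gripper_width: 0.0113
gripper_force: 58.7
```

{"api": "carry_out", "payload": {"steps": [[[0,0,0],[0,0,0],30],[[0,0,0],[0,0,0],30],[[0,0,0],[0,0,-0.05],30],[[0,0,0],[0,0,-0.05],30],[[0,0,0],[0,0,-0.05],30]]}}

```text
clock: 4.87
tool_pos: [0.5365, -0.2906, 0.0235]
tool_rot: [-0.065, 0.66, 0.746, 0.058]
force: [-1.7, -0.2, 10.0]
gripper_width: 0.0303
gripper_force: 4.9
```

{"api": "carry_out", "payload": {"steps": [[[0,0,0],[0,0,0],5],[[0,0,0],[0,0,0],5],[[0,0,0],[0,0,0],5],[[0,0,0],[0,0,0],5],[[0,0,0],[0,0,0],5]], "force": 60}}

```text
clock: 5.28
tool_pos: [0.5373, -0.291, 0.0244]
tool_rot: [-0.064, 0.66, 0.746, 0.058]
force: [-1.4, 0.4, 12.4]
gripper_width: 0.0119
gripper_force: 62.5
```

{"api": "carry_out", "payload": {"steps": [[[0,0,0],[0,0,0.1],5],[[0,0,0],[0,0,0.3],5],[[0,0,0],[0,0,0.6],5],[[0,0,0],[0,0,0.9],5],[[0,0,0],[0,0,0.9],5]], "force": 80}}

```text
clock: 5.7
tool_pos: [0.538, -0.2914, 0.1181]
tool_rot: [-0.062, 0.66, 0.747, 0.059]
force: [0.9, -0.7, -0.1]
gripper_width: 0.0106
gripper_force: 78.2
```

Run:
```python
from h import *
np.set_printoptions(precision=4,suppress=True)
st=env.read_state();print(st['tool_pos'],st['gripper_width'],st['gripper_force'],st['force'])
I,D=env.grab_frame('wrist')
S,SD=env.grab_frame('scene')
cv2.imwrite('pics/w3.png',np.hstack([I[100:420,100:460],cv2.resize(S[80:280,80:330],None,fx=1.6,fy=1.6)]))
```

```text
[ 0.538  -0.2914  0.1181] 0.01063644064397384 78.22082171856891 [ 0.9178 -0.735  -0.0739]
```

View pics/w3.png

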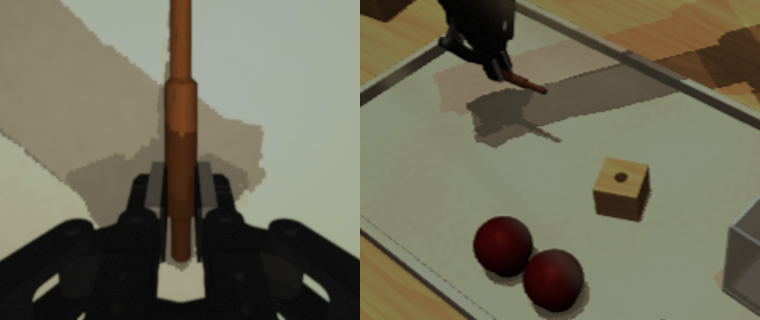

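The bail is held firmly, and the foot side sticks out ahead. Next I'll carry it towards the block while yawing the foot towards the base.

{"api": "carry_out", "payload": {"steps": [[[0,0,0.05],[0,0.15,0.3],5],[[0,0,0.1],[0,0.35,0.3],5],[[0,0,0.16],[0.05,0.55,0.3],5],[[0,0,0.224],[0.05,0.75,0.3],5],[[0,0,0.224],[0.05,0.75,0.3],5]]}}

```text
clock: 6.22
tool_pos: [0.5406, -0.2118, 0.1406]
tool_rot: [-0.079, 0.474, 0.876, 0.042]
force: [-0.2, 0.3, -0.3]
gripper_width: 0.0108
gripper_force: 78.3
```

{"api": "carry_out", "payload": {"steps": [[[0,0,0.05],[0,0.15,0.3],5],[[0,0,0.1],[0,0.35,0.3],5],[[0,0,0.16],[0.05,0.55,0.3],5],[[0,0,0.224],[0.05,0.75,0.3],5],[[0,0,0.224],[0.05,0.75,0.3],5]]}}

```text
clock: 6.63
tool_pos: [0.5457, -0.1373, 0.1708]
tool_rot: [-0.086, 0.268, 0.959, 0.024]
force: [0.4, -0.6, -1.1]
gripper_width: 0.0105
gripper_force: 78.4
```

{"api": "carry_out", "payload": {"steps": [[[0,0,0.05],[0,0.15,0.3],5],[[0,0,0.1],[0,0.35,0.3],5],[[0,0,0.16],[0.05,0.55,0.3],5],[[0,0,0.224],[0.05,0.75,0.3],5],[[0,0,0.224],[0.05,0.75,0.3],5]]}}

```text
clock: 7.05
tool_pos: [0.5508, -0.0627, 0.201]
tool_rot: [-0.088, 0.049, 0.995, 0.005]
force: [0.2, -0.3, -0.5]
gripper_width: 0.0107
gripper_force: 78.4
```

{"api": "carry_out", "payload": {"steps": [[[0.0,-0.05,0],[0,0,0],5],[[-0.01,-0.1,0],[0,0,0],5],[[-0.015,-0.15,0],[0,0,0],5],[[-0.021,-0.2,0],[0,0,0],5],[[-0.027,-0.26,0],[0,0,0],5]]}}

```text
clock: 7.47
tool_pos: [0.5512, -0.0664, 0.2018]
tool_rot: [0.175, 0.053, 0.983, -0.009]
force: [0.3, -0.4, -0.1]
gripper_width: 0.0113
gripper_force: 78.4
```

{"api": "carry_out", "payload": {"steps": [[[0.0,-0.05,0],[0,0,0],5],[[-0.01,-0.1,0],[0,0,0],5],[[-0.015,-0.15,0],[0,0,0],5],[[-0.021,-0.2,0],[0,0,0],5],[[-0.027,-0.26,0],[0,0,0],5]]}}

```text
clock: 7.88
tool_pos: [0.5506, -0.0664, 0.2028]
tool_rot: [0.423, 0.049, 0.904, -0.022]
force: [0.9, -0.6, -1.0]
gripper_width: 0.0111
gripper_force: 78.4
```

{"api": "carry_out", "payload": {"steps": [[[0.0,-0.05,0],[0,0,0],5],[[-0.01,-0.1,0],[0,0,0],5],[[-0.015,-0.15,0],[0,0,0],5],[[-0.021,-0.2,0],[0,0,0],5],[[-0.027,-0.26,0],[0,0,0],5]]}}

```text
clock: 8.3
tool_pos: [0.5737, -0.0696, 0.2321]
tool_rot: [0.619, 0.042, 0.783, -0.032]
force: [0.7, -0.4, -1.0]
gripper_width: 0.0108
gripper_force: 78.4
```

```bash
cat > m2.py <<'E'
from h import *
np.set_printoptions(precision=4,suppress=True)
st=env.read_state();p=np.array(st['tool_pos']);q=np.array(st['tool_rot']);Rm=R.from_quat(q[[1,2,3,0]]).as_matrix()
print(p,st['q'],st['gripper_width'],st['gripper_force']);print(Rm)
R0=R.from_quat([.66,.746,.058,-.0645]).as_matrix()
f=Rm@R0.T@np.array([-.1215,.9926,0]); o=p+Rm@R0.T@(np.array([.5345,-.2745,.019])-np.array([.537,-.2908,.0240]))
print('foot dir',f,'origin',o,'foot',o+.062*f)
I,D=env.grab_frame('scene')
for n in ['bail','bail_foot','block']:
    for m in env.mark_of('scene',n)[:3]:
        u,v=m['centre'];print(n,round(m['confidence'],2),np.round([u,v],1),pix('scene',u,v,dep(D,u,v)))
c=cal('scene');V=np.array(c['view'])
for w in (o,o+.062*f,o-.048*f,np.array([.558,-.059,.064])):
    x=V[:3,:3]@w+V[:3,3];print('proj',x[0]/x[2]*c['fx']+c['cx'],x[1]/x[2]*c['fy']+c['cy'])
W,_=env.grab_frame('wrist')
cv2.imwrite('pics/'+__import__('sys').argv[1],np.hstack([cv2.resize(I[60:310,120:370],(400,400)),cv2.resize(W,(400,400))]))
E
python3 m2.py s4.png
```

```text
[ 0.5737 -0.0696  0.2321] [-0.1349 -0.3432 -1.2659 -0.69    0.0287 -0.0043] 0.010762009423985372 78.42126535571879
[[-0.229   0.1058  0.9677]
 [ 0.0268  0.9944 -0.1024]
 [-0.9731  0.0025 -0.2306]]
foot dir [-0.0583  0.009  -0.9983] origin [ 0.5777 -0.0705  0.2153] foot [ 0.5741 -0.07    0.1534]
bail 0.61 [223.3 138.5] [ 0.5829 -0.064   0.2214]
bail_foot 0.72 [230.4 162.5] [ 0.4725 -0.1709  0.0125]
block 0.72 [246.2 200.9] [ 0.5749 -0.0321  0.0636]
proj 222.9046236781764 138.08052436273127
proj 228.11040614495747 161.88538711145162
proj 218.31573170588 117.0965619581774
proj 241.4540504061174 190.06893082098213
```

View pics/s4.png

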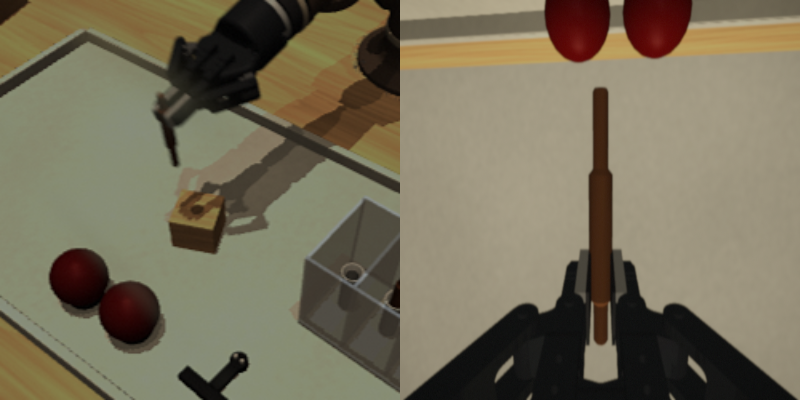

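The bail hangs nearly upright with the foot down, but joint 3 is at its limit, so the hand can't point outward here. I'll yaw about the bail's own axis so the hand comes from the free −y side.

{"api": "carry_out", "payload": {"steps": [[[0,0,0.05],[0,0,0.2],5],[[0,0,0.1],[0,0,0.2],5],[[0,0,0.15],[0,0,0.2],5],[[0,0,0.2],[0,0,0.2],5],[[0,0,0.25],[0,0,0.2],5]]}}

```text
clock: 8.97
tool_pos: [0.5717, -0.0683, 0.2483]
tool_rot: [0.605, -0.155, 0.771, 0.124]
force: [0.7, -0.4, -1.2]
gripper_width: 0.0107
gripper_force: 78.5
```

{"api": "carry_out", "payload": {"steps": [[[0,0,0.05],[0,0,0],5],[[0,0,0.1],[0,0,0],5],[[0,0,0.15],[0,0,0],5],[[0,0,0.2],[0,0,0],5],[[0,0,0.25],[0,0,0],5]]}}

```text
clock: 9.38
tool_pos: [0.5736, -0.0691, 0.244]
tool_rot: [0.563, -0.307, 0.728, 0.24]
force: [0.7, -0.7, -1.5]
gripper_width: 0.0107
gripper_force: 78.5
```

{"api": "carry_out", "payload": {"steps": [[[0,0,0.05],[0,0,0],5],[[0,0,0.1],[0,0,0],5],[[0,0,0.15],[0,0,0],5],[[0,0,0.15],[0,0,0],5],[[0,0,0.15],[0,0,0],5]]}}

```text
clock: 9.8
tool_pos: [0.5736, -0.0684, 0.2373]
tool_rot: [0.526, -0.392, 0.692, 0.301]
force: [1.1, 0.4, -1.4]
gripper_width: 0.0105
gripper_force: 78.5
```

```bash
python3 m2.py s5.png
```

```text
[ 0.5736 -0.0684  0.2373] [-0.6119  0.2976 -0.3191  1.2282  1.2916 -1.8511] 0.010542711966097348 78.49701948609436
[[-0.1389 -0.86    0.4911]
 [-0.2261  0.5103  0.8297]
 [-0.9642  0.0042 -0.2653]]
foot dir [-0.0521 -0.0791 -0.9955] origin [ 0.5757 -0.0657  0.2204] foot [ 0.5725 -0.0706  0.1587]
bail 0.8 [226.1 137.2] [ 0.5799 -0.0596  0.2245]
bail_foot 0.59 [229.4 161.7] [ 0.4718 -0.1749  0.0123]
block 0.82 [247.4 206.4] [ 0.5776 -0.0277  0.0513]
proj 225.34659518860494 136.34486052097316
proj 228.12513999152884 159.29249516093097
proj 222.88416306242726 116.00795873779619
proj 241.4540504061174 190.06893082098213
```

{"api": "carry_out", "payload": {"steps": [[[0.04,-0.026,0],[-0.17,0.06,-0.1],5],[[0.04,-0.026,0],[-0.17,0.06,-0.3],5],[[0.04,-0.026,0],[-0.17,0.06,-0.6],5],[[0.04,-0.026,0],[-0.17,0.06,-0.6],5],[[0.04,-0.026,0],[-0.17,0.06,-0.6],5]]}}

```text
clock: 10.47
tool_pos: [0.5571, -0.0622, 0.1769]
tool_rot: [0.56, -0.379, 0.665, 0.317]
force: [0.7, 0.4, -0.4]
gripper_width: 0.011
gripper_force: 78.5
```

```bash
python3 m2.py s6.png
python3 - <<'E'
import cv2
a=cv2.imread('pics/s6.png')[:,:400]; b=cv2.imread('pics/scene0.png')
cv2.imwrite('pics/s6b.png',cv2.hconcat([cv2.resize(a[50:300,50:300],(400,400)),cv2.resize(b[170:220,220:270],(400,400),interpolation=cv2.INTER_NEAREST)]))
E
```

```text
[ 0.5571 -0.0622  0.1769] [-0.6322  0.4155 -0.3981  1.2498  1.3743 -2.0738] 0.01097897197424674 78.5227659859811
[[-0.0863 -0.8587  0.5051]
 [-0.1488  0.5124  0.8457]
 [-0.9851 -0.0022 -0.172 ]]
foot dir [ 0.0021 -0.0003 -1.    ] origin [ 0.5601 -0.0582  0.1604] foot [ 0.5602 -0.0582  0.0984]
bail 0.54 [236.4 159.7] [ 0.5665 -0.0545  0.1622]
bail_foot 0.6 [240.3 181.6] [ 0.5623 -0.0551  0.0968]
block 0.87 [246.4 204. ] [ 0.5772 -0.0302  0.057 ]
proj 237.15155128427955 157.70927760327913
proj 239.73924587303705 179.8015678969846
proj 234.89788475711453 138.46873223148486
proj 241.4540504061174 190.06893082098213
```

View pics/s6b.png

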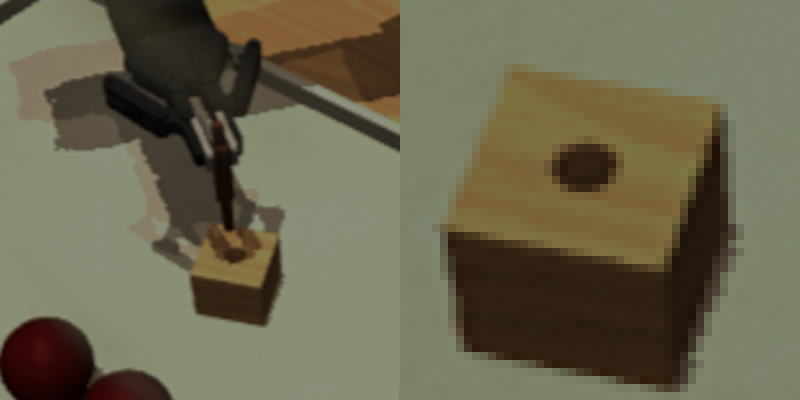

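The tip hangs just above the bore: tip at about (240,180) in scene pixels, bore centre at (243,190.5). I'm lowering it.

{"api": "carry_out", "payload": {"steps": [[[0,0,0],[-0.015,0,-0.1],5],[[0,0,0],[-0.015,0,-0.25],5],[[0,0,0],[-0.015,0,-0.35],5],[[0,0,0],[-0.015,0,-0.45],5],[[0,0,0],[-0.015,0,-0.45],5]]}}

```text
clock: 11.13
tool_pos: [0.5558, -0.0624, 0.1296]
tool_rot: [0.559, -0.379, 0.666, 0.318]
force: [-0.0, 0.4, -0.3]
gripper_width: 0.0107
gripper_force: 78.5
```

{"api": "carry_out", "payload": {"steps": [[[0,0,0],[0,0,-0.1],5],[[0,0,0],[0,0,-0.2],5],[[0,0,0],[0,0,-0.25],5],[[0,0,0],[0,0,-0.28],5],[[0,0,0],[0,0,-0.28],5]]}}

```text
clock: 11.55
tool_pos: [0.5559, -0.0624, 0.1025]
tool_rot: [0.559, -0.379, 0.666, 0.318]
force: [-1.7, 1.5, -1.1]
gripper_width: 0.0109
gripper_force: 78.5
```

{"api": "carry_out", "payload": {"steps": [[[0,0,0],[0,0,-0.03],5],[[0,0,0],[0,0,-0.03],25],[[0,0,0],[0,0,-0.03],50],[[0,0,0],[0,0,-0.03],50],[[0,0,0],[0,0,-0.03],50]]}}

```text
clock: 11.97
tool_pos: [0.5568, -0.0631, 0.101]
tool_rot: [0.56, -0.379, 0.665, 0.316]
force: [0.2, -0.3, -0.1]
gripper_width: 0.05
gripper_force: 0.0
```

{"api": "carry_out", "payload": {"steps": [[[0,0,0],[-0.05,-0.085,0.017],50],[[0,0,0],[-0.2,-0.34,0.07],50],[[0,0,0],[-0.4,-0.68,0.14],50],[[0,0,0],[-0.55,-0.94,0.3],50],[[0,0,0],[-0.55,-0.94,0.5],50]]}}

```text
clock: 12.38
tool_pos: [0.5002, -0.1614, 0.1499]
tool_rot: [0.56, -0.376, 0.666, 0.317]
force: [-0.1, 0.2, -0.2]
gripper_width: 0.05
gripper_force: 0.0
```

Run:
```python
from h import *
np.set_printoptions(precision=4,suppress=True)
st=env.read_state();print(st['tool_pos'],st['q'])
I,D=env.grab_frame('scene')
for n in ['bail','bail_foot']:
    for m in env.mark_of('scene',n)[:4]:
        u,v=m['centre'];print(n,round(m['confidence'],2),np.round([u,v],1),pix('scene',u,v,dep(D,u,v)))
print([x for x in env.boxes_of('scene','bail')][:3])
T,_=env.grab_frame('top')
cv2.imwrite('pics/s7.png',np.hstack([cv2.resize(I[140:230,200:290],(400,400)),cv2.resize(T[190:270,290:370],(400,400))]))
```

```text
[ 0.5002 -0.1614  0.1499] [-0.8461  0.6369 -0.2453  1.7346  1.2235 -2.6415]
bail 0.57 [241.9 186. ] [ 0.5625 -0.0519  0.0856]
bail 0.31 [169.5 234.5] [ 0.7337 -0.0884  0.0776]
bail 0.24 [376.4 275.1] [0.6022 0.2705 0.1162]
[{'extent': [236.2, 172.0, 247.5, 195.6], 'confidence': 0.7}]
```

View pics/s7.png

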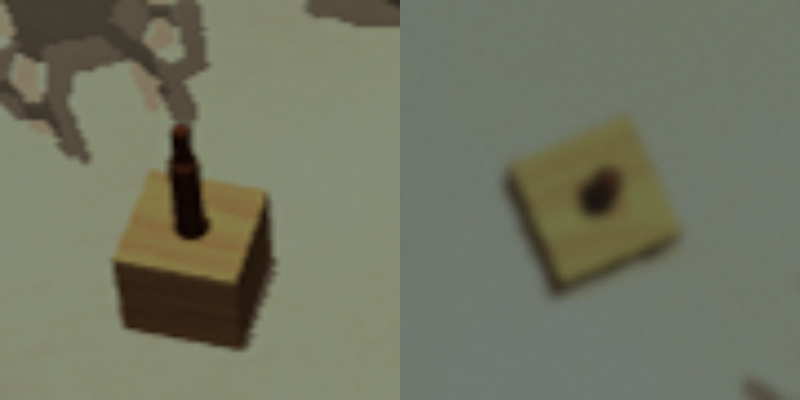

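The bail stands in the bore, leaning slightly. Next I'll swing the hand to vertical above it, closing along x.

{"api": "carry_out", "payload": {"steps": [[[-0.04,0.024,0],[0,0,0.3],60],[[-0.08,0.048,0],[0,0,0.5],60],[[-0.12,0.07,0],[0,0,0.7],60],[[-0.16,0.095,0],[0,0,0.8],60],[[-0.2,0.119,0],[0,0,0.8],60]]}}

```text
clock: 13.05
tool_pos: [0.5024, -0.1568, 0.2334]
tool_rot: [0.391, -0.444, 0.776, 0.218]
force: [0.7, 1.2, 0.2]
gripper_width: 0.0601
gripper_force: 0.0
```

{"api": "carry_out", "payload": {"steps": [[[-0.04,0.024,0],[0.1,0.1,0.1],60],[[-0.08,0.048,0],[0.2,0.2,0.2],60],[[-0.12,0.07,0],[0.3,0.4,0.2],60],[[-0.16,0.095,0],[0.3,0.5,0.2],60],[[-0.2,0.119,0],[0.3,0.5,0.2],60]]}}

```text
clock: 13.47
tool_pos: [0.5315, -0.1042, 0.2515]
tool_rot: [0.2, -0.484, 0.845, 0.112]
force: [0.6, -0.1, -0.0]
gripper_width: 0.0602
gripper_force: 0.0
```

{"api": "carry_out", "payload": {"steps": [[[-0.04,0.024,0],[0.1,0.2,0],60],[[-0.08,0.048,0],[0.2,0.4,0],60],[[-0.12,0.07,0],[0.3,0.6,0],60],[[-0.16,0.095,0],[0.3,0.7,0],60],[[-0.2,0.119,0],[0.3,0.7,0],60]]}}

```text
clock: 13.88
tool_pos: [0.5616, -0.0336, 0.2509]
tool_rot: [-0.0, -0.498, 0.867, -0.002]
force: [0.4, -0.1, -0.5]
gripper_width: 0.0598
gripper_force: 0.0
```

{"api": "carry_out", "payload": {"steps": [[[0,0,0.06],[0,0,0],60],[[0,0,0.12],[0,0,0],60],[[0,0,0.18],[0,0,0],60],[[0,0,0.24],[0,0,0],60],[[0,0,0.27],[0,0,0],60]]}}

```text
clock: 14.3
tool_pos: [0.5613, -0.0354, 0.2497]
tool_rot: [-0.001, 0.712, -0.702, -0.0]
force: [0.2, -0.2, -0.3]
gripper_width: 0.0601
gripper_force: 0.0
```

```bash
cat > m3.py <<'E'
from h import *
import sys
np.set_printoptions(precision=4,suppress=True)
st=env.read_state();p=np.array(st['tool_pos']);q=np.array(st['tool_rot']);Rm=R.from_quat(q[[1,2,3,0]]).as_matrix()
print(p,st['q']);print(Rm)
t=R.from_matrix(np.array([[0,-1,0],[-1,0,0],[0,0,-1]])@Rm.T).as_rotvec()/2;print('turn to straight (units)',t)
I,D=env.grab_frame('wrist');cv2.imwrite('pics/'+sys.argv[1],I)
for n in sys.argv[2:]:
    for m in env.mark_of('wrist',n)[:5]:
        u,v=m['centre'];print(n,round(m['confidence'],2),np.round([u,v],1),pix('wrist',u,v,dep(D,u,v),st))
    for m in env.boxes_of('wrist',n)[:3]: print(' box',np.round(m['extent']))
E
python3 m3.py w8.png bail block
```

```text
[ 0.5613 -0.0354  0.2497] [-0.0637  0.1977  0.0618  1.4348  0.0016 -1.6484]
[[ 0.0139 -0.9999  0.0002]
 [-0.9999 -0.0139  0.0016]
 [-0.0016 -0.0002 -1.    ]]
turn to straight (units) [-0.0008  0.0001 -0.007 ]
bail 0.89 [284.9 164.9] [ 0.5584 -0.0612  0.1128]
 box [276. 148. 300. 180.]
block 0.84 [285.7 149.9] [ 0.5572 -0.0645  0.0636]
block 0.22 [90.5 92.1] [ 0.707  -0.1097  0.0845]
 box [241. 107. 327. 205.]
```

View pics/w8.png

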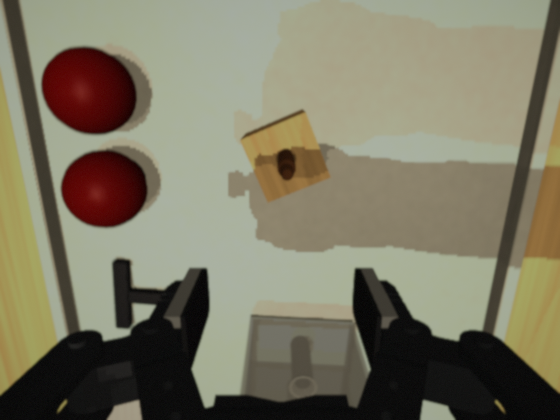

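The hand is vertical; the bail stands at (286,164) in the block, and the empty tube shows at (302,385). Next I'll measure its lean from depth.

```bash
cat > m4.py <<'E'
from h import *
np.set_printoptions(precision=4,suppress=True)
st=env.read_state()
I,D=env.grab_frame('wrist');c=cal('wrist')
v,u=np.nonzero((D>0.05)&(D<.6));d=D[v,u]
W=toW('wrist',np.c_[(u-c['cx'])/c['fx']*d,(v-c['cy'])/c['fy']*d,d],st)
k=(abs(W[:,0]-.558)<.04)&(abs(W[:,1]+.06)<.045);W=W[k];u=u[k];v=v[k]
B=W[(W[:,2]>.058)&(W[:,2]<.068)];print(len(B),np.median(B[:,2]),cv2.minAreaRect((B[:,:2]*1000).astype(np.float32)))
for a in np.arange(.07,.145,.008):
    s=W[(W[:,2]>=a)&(W[:,2]<a+.008)]
    if len(s)>3: print(round(a,3),len(s),s.mean(0),s.min(0)[:2],s.max(0)[:2])
E
python3 m4.py
```

```text
4363 0.0638527552437334 ((557.1763305664062, -57.09269714355469), (60.067291259765625, 60.300662994384766), 23.11267852783203)
0.07 22 [ 0.5582 -0.0633  0.074 ] [ 0.5519 -0.0646] [ 0.5644 -0.0598]
0.078 27 [ 0.5581 -0.063   0.0816] [ 0.5513 -0.0645] [ 0.5644 -0.0596]
0.086 33 [ 0.558  -0.0633  0.0904] [ 0.5517 -0.0645] [ 0.5643 -0.0604]
0.094 27 [ 0.558  -0.0631  0.0984] [ 0.5518 -0.0647] [ 0.5642 -0.0606]
0.102 124 [ 0.5585 -0.0606  0.1078] [ 0.5513 -0.0646] [ 0.5649 -0.0525]
0.11 41 [ 0.5575 -0.0608  0.1127] [ 0.5529 -0.0636] [ 0.5626 -0.057 ]
0.118 29 [ 0.5583 -0.061   0.1226] [ 0.5539 -0.0621] [ 0.5625 -0.0586]
0.126 127 [ 0.5581 -0.0579  0.1285] [ 0.5541 -0.062 ] [ 0.5625 -0.0532]
```

{"api": "carry_out", "payload": {"steps": [[[0,0,0],[-0.03,-0.22,-0.2],50],[[0,0,0],[-0.03,-0.22,-0.4],50],[[0,0,0],[-0.03,-0.22,-0.7],50],[[0,0,0],[-0.03,-0.22,-0.9],50],[[0,0,0],[-0.03,-0.22,-0.9],50]]}}

```text
clock: 15.02
tool_pos: [0.5559, -0.0586, 0.1561]
tool_rot: [0.001, 0.709, -0.705, -0.003]
force: [-1.2, -0.1, -0.9]
gripper_width: 0.0498
gripper_force: 0.0
```

{"api": "carry_out", "payload": {"steps": [[[0,0,0],[0,0,-0.3],40],[[0,0,0],[0,0,-0.5],40],[[0,0,0],[0,0,-0.62],40],[[0,0,0],[0,0,-0.62],40],[[0,0,0],[0,0,-0.62],40]]}}

```text
clock: 15.43
tool_pos: [0.5586, -0.0587, 0.0995]
tool_rot: [-0.001, 0.709, -0.705, -0.0]
force: [0.9, 0.8, 0.3]
gripper_width: 0.0402
gripper_force: 0.0
```

{"api": "carry_out", "payload": {"steps": [[[0,0,0],[0,0,0],5],[[0,0,0],[0,0,0],5],[[0,0,0],[0,0,0],5],[[0,0,0],[0,0,0],5],[[0,0,0],[0,0,0],5]], "force": 80}}

```text
clock: 15.85
tool_pos: [0.5593, -0.0589, 0.1006]
tool_rot: [-0.002, 0.709, -0.705, 0.001]
force: [-2.3, -0.5, 5.8]
gripper_width: 0.0106
gripper_force: 78.1
```

{"api": "carry_out", "payload": {"steps": [[[0,0,0],[0,0,0.1],5],[[0,0,0],[0,0,0.3],5],[[0,0,0],[0,0,0.5],5],[[0,0,0],[0,0,0.7],5],[[0,0,0],[0,0,0.9],5]]}}

```text
clock: 16.27
tool_pos: [0.5585, -0.0588, 0.1908]
tool_rot: [-0.001, 0.709, -0.705, 0.0]
force: [0.6, -0.0, -0.6]
gripper_width: 0.011
gripper_force: 78.3
```

{"api": "carry_out", "payload": {"steps": [[[0,0,0],[0,0.2,0.3],5],[[0,0,0],[-0.05,0.4,0.5],5],[[0,0,0],[-0.1,0.6,0.7],5],[[0,0,0],[-0.15,0.8,0.8],5],[[0,0,0],[-0.18,0.8,0.8],5]]}}

```text
clock: 16.68
tool_pos: [0.541, 0.0238, 0.2728]
tool_rot: [-0.003, 0.71, -0.704, 0.001]
force: [0.5, 0.4, 0.2]
gripper_width: 0.011
gripper_force: 78.3
```

```bash
python3 m3.py w9.png mouth_a bin stored_a
cat > m5.py <<'E'
from h import *
np.set_printoptions(precision=4,suppress=True)
st=env.read_state()
for cam in ['wrist','top','scene']:
    I,D=env.grab_frame(cam);c=cal(cam)
    v,u=np.nonzero((D>0.03)&(D<3));d=D[v,u]
    W=toW(cam,np.c_[(u-c['cx'])/c['fx']*d,(v-c['cy'])/c['fy']*d,d],st)
    W=W[(abs(W[:,0]-.54)<.09)&(abs(W[:,1]-.25)<.15)]
    r=W[(W[:,2]>.141)&(W[:,2]<.153)];t=W[(W[:,2]>.079)&(W[:,2]<.091)&(abs(W[:,1]-.17)<.025)&(abs(W[:,0]-.54)<.03)]
    for s in (r,t):
        if len(s)>8:print(cam,len(s),s.mean(0),s.min(0),s.max(0),cv2.minAreaRect((s[:,:2]*1000).astype(np.float32)))
E
python3 m5.py
```

```text
[0.541  0.0238 0.2728] [ 0.0427  0.1544  0.0603  1.4699  0.0025 -1.537 ]
[[ 0.0089 -0.9999  0.0067]
 [-1.     -0.0089  0.0028]
 [-0.0027 -0.0067 -1.    ]]
turn to straight (units) [-0.0014  0.0034 -0.0045]
mouth_a 0.72 [281.5 227.4] [0.5408 0.0211 0.2039]
bin 0.95 [280.7 351.5] [0.5406 0.0285 0.3007]
 box [219. 258. 355. 399.]
stored_a 0.6 [284.2 224.4] [0.5393 0.0211 0.1988]
 box [279. 398. 283. 400.]
wrist 216 [0.5398 0.1861 0.1438] [0.5188 0.1342 0.141 ] [0.5597 0.1969 0.1481] ((538.0526733398438, 165.78750610351562), (62.04133224487305, 40.90044403076172), 87.62120056152344)
wrist 55 [0.5482 0.1945 0.0869] [0.5328 0.1935 0.0791] [0.5542 0.195  0.0909] ((543.5093994140625, 194.37432861328125), (1.4532489776611328, 21.42319679260254), 88.74214935302734)
top 1175 [0.5429 0.2661 0.1472] [0.4794 0.134  0.141 ] [0.6082 0.3803 0.1522] ((543.30224609375, 256.00079345703125), (245.4658966064453, 118.36865234375), 87.02799987792969)
top 103 [0.5392 0.1727 0.0848] [0.5131 0.1528 0.0791] [0.569  0.195  0.0906] ((540.2315063476562, 173.2971954345703), (41.529945373535156, 56.05156326293945), 87.63707733154297)
scene 2056 [0.5466 0.263  0.1458] [0.4767 0.1325 0.141 ] [0.6084 0.3818 0.1501] ((542.4860229492188, 256.8736572265625), (244.5359344482422, 120.6966323852539), 86.9273452758789)
scene 86 [0.5356 0.1647 0.0834] [0.5238 0.1537 0.079 ] [0.5513 0.1774 0.0873] ((537.6875610351562, 165.69435119628906), (23.765134811401367, 27.31867790222168), 86.72639465332031)
```

View pics/w9.png

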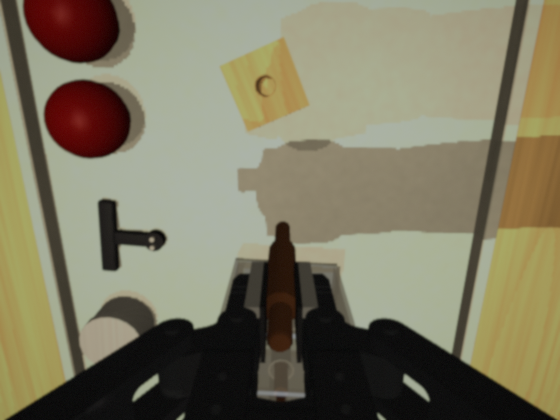

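The bail hangs straight in the fingers, with its foot at (282,228). The bin's outline fits agree, and the empty tube comes out at about (0.538, 0.167), so I'm moving over it.

{"api": "carry_out", "payload": {"steps": [[[0,0,-0.01],[-0.01,0.2,0],5],[[0,0,-0.02],[-0.02,0.4,0],5],[[0,0,-0.031],[-0.03,0.6,0],5],[[0,0,-0.031],[-0.03,0.72,0],5],[[0,0,-0.031],[-0.03,0.72,0],5]]}}

```text
clock: 17.6
tool_pos: [0.5374, 0.0948, 0.2683]
tool_rot: [0.001, -0.688, 0.726, 0.0]
force: [0.6, -0.4, -0.5]
gripper_width: 0.0108
gripper_force: 78.3
```

{"api": "carry_out", "payload": {"steps": [[[0,0,0],[0,0.2,0],5],[[0,0,0],[0,0.4,0],5],[[0,0,0],[0,0.6,0],5],[[0,0,0],[0,0.7,0],5],[[0,0,0],[0,0.7,0],5]]}}

```text
clock: 18.02
tool_pos: [0.5375, 0.1642, 0.2683]
tool_rot: [0.001, -0.688, 0.726, 0.0]
force: [-0.6, 0.1, -0.0]
gripper_width: 0.011
gripper_force: 78.3
```

{"api": "carry_out", "payload": {"steps": [[[0,0,0],[0,0,-0.2],5],[[0,0,0],[0,0,-0.4],5],[[0,0,0],[0,0,-0.6],5],[[0,0,0],[0,0,-0.8],5],[[0,0,0],[0,0,-0.8],5]]}}

```text
clock: 18.43
tool_pos: [0.5357, 0.1613, 0.1846]
tool_rot: [-0.002, -0.687, 0.727, 0.001]
force: [-0.4, -0.6, -1.3]
gripper_width: 0.0112
gripper_force: 78.2
```

Run:
```python
from h import *
np.set_printoptions(precision=4,suppress=True)
st=env.read_state();print(st['tool_pos'],st['tool_rot'])
I,D=env.grab_frame('scene');c=cal('scene');V=np.array(c['view'])
for n in ['bail_foot','mouth_a','bail']:
    for m in env.mark_of('scene',n)[:4]: print(n,round(m['confidence'],2),np.round(m['centre'],1))
p=np.array(st['tool_pos'])+[0,.001,-.0816]
for w in (p,[.538,.167,.085]):
    x=V[:3,:3]@np.array(w)+V[:3,3];print('proj',x[0]/x[2]*c['fx']+c['cx'],x[1]/x[2]*c['fy']+c['cy'])
O=cv2.imread('pics/scene0.png')
cv2.imwrite('pics/s10.png',np.hstack([cv2.resize(x[190:270,300:380],(400,400),interpolation=cv2.INTER_NEAREST) for x in (O,I)]))
```

```text
[0.5357 0.1613 0.1846] [-0.0022 -0.6868  0.7268  0.0012]
bail_foot 0.57 [340.6 221.5]
bail_foot 0.35 [167.7 233.2]
mouth_a 0.69 [340.3 230.9]
mouth_a 0.61 [400.5 265.5]
mouth_a 0.49 [369.9 249.2]
mouth_a 0.47 [428.9 287.1]
bail 0.56 [246.  203.4]
bail 0.47 [341.5 202.5]
proj 339.22492901972237 222.0248934525116
proj 339.53522216349427 229.70535875559523
```

View pics/s10.png

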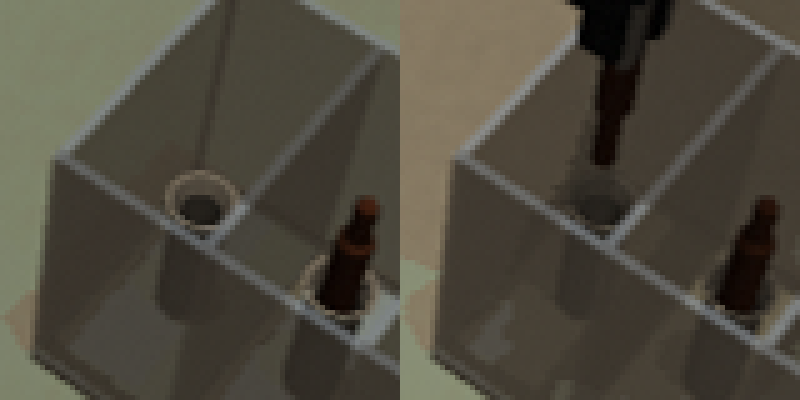

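The tip at scene (340.8,222.6) is directly above the mouth ring at (340,229.6). I'll let the arm settle before going down.

{"api": "carry_out", "payload": {"steps": [[[0,0,0],[0.01,0.03,0],5],[[0,0,0],[0.01,0.03,0],5],[[0,0,0],[0.01,0.03,0],5]]}}

```text
clock: 18.88
tool_pos: [0.5389, 0.1665, 0.1895]
tool_rot: [0.001, -0.687, 0.726, -0.0]
force: [-0.8, -0.3, 0.4]
gripper_width: 0.0111
gripper_force: 78.3
```

{"api": "carry_out", "payload": {"steps": [[[0,0,0],[-0.005,0,-0.1],5],[[0,0,0],[-0.005,0,-0.2],5],[[0,0,0],[-0.005,0,-0.3],5],[[0,0,0],[-0.005,0,-0.4],5],[[0,0,0],[-0.005,0,-0.4],5]]}}

```text
clock: 19.3
tool_pos: [0.5364, 0.1658, 0.1454]
tool_rot: [-0.001, -0.687, 0.727, 0.001]
force: [-0.5, -0.6, -0.7]
gripper_width: 0.0111
gripper_force: 78.3
```

{"api": "carry_out", "payload": {"steps": [[[0,0,0],[0,0,-0.1],5],[[0,0,0],[0,0,-0.2],5],[[0,0,0],[0,0,-0.3],5],[[0,0,0],[0,0,-0.3],5],[[0,0,0],[0,0,-0.3],5]]}}

```text
clock: 19.72
tool_pos: [0.5376, 0.1661, 0.1179]
tool_rot: [0.0, -0.687, 0.727, 0.0]
force: [-0.1, 0.8, 0.9]
gripper_width: 0.0109
gripper_force: 78.3
```

{"api": "carry_out", "payload": {"steps": [[[0,0,0],[0,0,-0.05],5],[[0,0,0],[0,0,-0.1],5],[[0,0,0],[0,0,-0.12],5],[[0,0,0],[0,0,-0.12],5],[[0,0,0],[0,0,-0.12],5]]}}

```text
clock: 20.13
tool_pos: [0.5385, 0.1664, 0.1076]
tool_rot: [0.002, -0.687, 0.727, -0.0]
force: [-0.6, 0.0, 5.2]
gripper_width: 0.0111
gripper_force: 79.0
```

{"api": "carry_out", "payload": {"steps": [[[0,0,0],[0,0,-0.02],5],[[0,0,0],[0,0,-0.03],5],[[0,0,0],[0,0,-0.03],5]]}}

```text
clock: 20.38
tool_pos: [0.5388, 0.1665, 0.1072]
tool_rot: [0.003, -0.687, 0.727, -0.001]
force: [-5.7, -1.7, 21.7]
gripper_width: 0.0107
gripper_force: 81.1
```

The force jumped to 22 N at the expected height, so it's against the stop. I'll release and lift out.

{"api": "carry_out", "payload": {"steps": [[[0,0,0],[0,0,0.02],10],[[0,0,0],[0,0,0.02],35],[[0,0,0],[0,0,0.02],35],[[0,0,0],[0,0,0.02],35],[[0,0,0],[0,0,0.02],35]]}}

```text
clock: 20.8
tool_pos: [0.5376, 0.1661, 0.105]
tool_rot: [0.0, -0.687, 0.727, 0.0]
force: [0.5, -0.4, -0.4]
gripper_width: 0.0349
gripper_force: 0.0
```

{"api": "carry_out", "payload": {"steps": [[[0,0,0],[0,0,0.2],35],[[0,0,0],[0,0,0.4],35],[[0,0,0],[0,0,0.6],35],[[0,0,0],[0,0,0.8],35],[[0,0,0],[0,0,1.0],35]]}}

```text
clock: 21.22
tool_pos: [0.5377, 0.1661, 0.206]
tool_rot: [0.0, -0.687, 0.727, 0.0]
force: [0.3, 0.6, -0.2]
gripper_width: 0.0353
gripper_force: 0.0
```

{"api": "carry_out", "payload": {"steps": [[[0,0,0],[0,-0.3,0.3],35],[[0,0,0],[0,-0.6,0.5],35],[[0,0,0],[0,-0.9,0.5],35],[[0,0,0],[0,-0.9,0.5],35]]}}

```text
clock: 21.55
tool_pos: [0.5386, 0.0725, 0.2572]
tool_rot: [0.001, -0.686, 0.728, -0.001]
force: [-0.3, 0.1, -0.5]
gripper_width: 0.0349
gripper_force: 0.0
```

{"api": "carry_out", "payload": {"steps": [[[0,0,0],[0,-0.3,0],35],[[0,0,0],[0,-0.6,0],35],[[0,0,0],[0,-0.9,0],35],[[0,0,0],[0,-0.9,0],35]]}}

```text
clock: 21.88
tool_pos: [0.5377, -0.0175, 0.2549]
tool_rot: [-0.0, -0.686, 0.728, -0.0]
force: [-1.0, 0.5, 0.2]
gripper_width: 0.0352
gripper_force: 0.0
```

Run:
```python
from h import *
np.set_printoptions(precision=4,suppress=True)
I,D=env.grab_frame('scene')
c=cal('scene')
v,u=np.nonzero((D>0.03)&(D<3));d=D[v,u]
W=toW('scene',np.c_[(u-c['cx'])/c['fx']*d,(v-c['cy'])/c['fy']*d,d])
b=np.array([.5425,.257]);e=np.array([.052,.9986])
for k in (-.09,-.03,.03,.09):
    m=b+k*e; s=W[(np.hypot(*(W[:,:2]-m).T)<.013)&(W[:,2]>.09)]
    t=s[s[:,2]>.12]
    print(k,len(s),s[:,2].max(),np.sort(s[:,2])[-5:],'top off',t[:,:2].mean(0)-m, 'low off',s[s[:,2]<.115][:,:2].mean(0)-m)
cv2.imwrite('pics/s11.png',cv2.resize(I[180:330,290:490],(800,600)))
```

```text
-0.09 126 0.1374428447785614 [0.1364 0.1365 0.1369 0.1374 0.1374] top off [0.0019 0.001 ] low off [0.0043 0.002 ]
-0.03 132 0.13689233026512748 [0.1363 0.1368 0.1368 0.1369 0.1369] top off [0.0022 0.0006] low off [0.005  0.0012]
0.03 145 0.1380879537227211 [0.1366 0.1367 0.1367 0.1369 0.1381] top off [0.0023 0.0003] low off [0.0051 0.0003]
0.09 158 0.1376254609717521 [0.1367 0.137  0.137  0.137  0.1376] top off [ 0.0024 -0.0002] low off [ 0.0051 -0.0003]
```

View pics/s11.png

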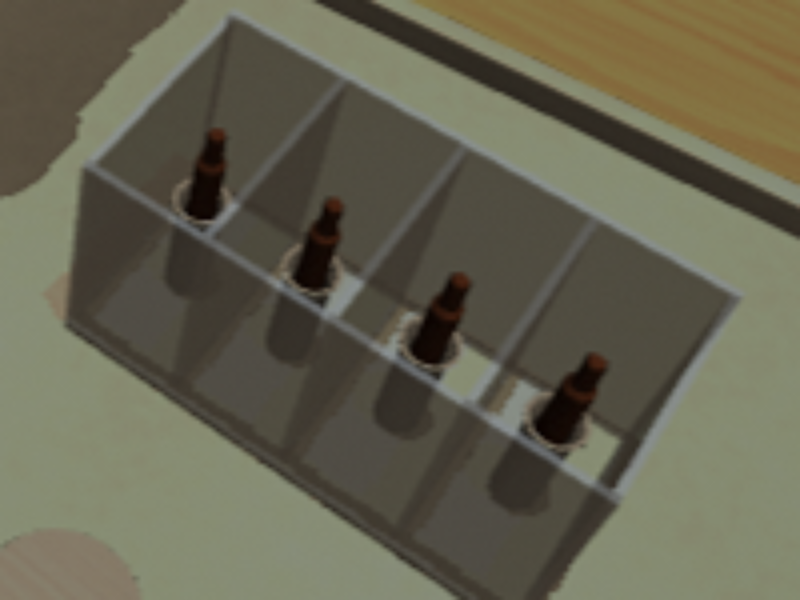

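All four bails stand level: the tops at (215,135), (333,205), (460,280) and (597,360) in the crop are within about 1 mm of each other in depth. I'm handing in.

```bash
python3 -c "
from rig import env
print(env.hand_in())"
```

```text
the job is handed in; nothing more can be done
None
```

The loose bail is in the empty tube, long spigot down and pressed to its stop, its top within about 1 mm of its neighbours' by depth camera; the job is handed in, but no verdict came back.

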